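Raise the filling funnel one notch

ROBOT

A 6-joint arm with a two-finger parallel gripper is mounted at the origin on the work surface. World frame = base frame: x ahead of the robot, y to its left, z up, the work surface at z = 0. Lengths are in m, angles in rad, forces in N, time in s.
With the tool pointing down it reaches from about 0.35 to 0.775 m from the base axis. Payload 5.5 kg.
Tool frame: the origin (TCP) lies midway between the tips of the shut fingers; the grasp point (between the pads) lies 19 mm behind it; z points along the fingers, y is the line along which they close (so a half turn about z gives the same grasp; the last joint's range is limited). The gripper opens to 85 mm and grips with 20 to 120 N. Pads are 22 mm wide; open, the fingers measure 114 mm over their backs; the gripper's body (76 mm by 85 mm) begins 54 mm behind the grasp point. The pads swing forward as they close: fully open they stand 13 mm farther back than shut.
Start: joints at [1.02, 0.313, 0.046, 1.304, 0, 1.431], TCP at [0.23, 0.527, 0.231] pointing down, gripper open.
Joint ranges: [-2.76, 2.76], [-0.86, 1.69], [-1.03, 1.26], [-2.2, 2.34], [-1.47, 1.5], [-3.14, 3.14]. Speed limits (rad/s): [2.57, 2.57, 3.14, 3.14, 3.14, 3.14].

INTERFACE

Orientations are given as a unit quaternion [w, x, y, z].
In Python, from workcell import env gives the robot as it stands.
- The arm moves only by the tool move_arm, never from a script. Its argument "targets" is a list of rows, each a list of 3 entries, a list of its own where there are three numbers: the shift along the tool's x, y, z in mm, then the turn, a rotation vector about the tool's x, y, z in units of 10 degrees (1.0 is 10 degrees), then the closure, from -1 (fully open) to 1 (shut). In form: [[[dx, dy, dz], [ax, ay, az], gripper], ...]. A call has 1 to 5 rows; each row is the pose to reach, as a shift and turn from the pose commanded when the call began, along the tool's axes at that moment; what a row does not reach only later rows make up. A row lasts 1/8 s, in which the tool goes at most 62.5 mm and 10.7 degrees, less where a joint would pass 70% of its speed; a pose out of reach is approached as far as the arm can. A call with a gripper value outside its range is refused whole. The fingers move at their own pace and stop on an object; "squeeze" is the grip in N (left out, the last holds). Time passes only in rows, so rows that repeat a pose let the fingers close. It gives the time, the measured TCP pose, the force, the opening and the grip force at its end, in the units of the state.
- env.get_state(): the state, without advancing time (a new reading comes with each control period).
- env.read_camera(name): name is "scene" or "top"; returns a dict with "pixels" (400x640x3 uint8, red, green, blue), "fovy" (degrees; the focal length in pixels is half the picture's height over the tangent of half this angle, whatever the lens; pixels are square), "cx", "cy" (the principal point, pixels), "extrinsics" (4x4, takes a point from world to camera coordinates). Camera axes: x right, y up, looking along -z (the intrinsics and any distortion apply to the point x, -y, -z); pixel columns grow to the right and rows downward; lengths in m; the calibration is good to about 2 mm. A picture is of the moment at which its call begins. There is no depth.
- env.hand_in(): hands the job in; it is judged then, once.
Trained networks look in a picture, given as the dict that the camera call returned (one of the last four; its "shot" number tells which), for a name from the list of things; names that differ only in an ending like _2 or _b are one class to them, and where a whole thing is asked for, a point or a joint stands for the part that bears it (a point fixed in the world has none). Each returns a list of dicts, best first, with "confidence" (0 to 1); they miss things now and then, are a little off and sometimes report something else, mostly with a low value. They report only what shows in the picture. A call takes as long as a camera call.
- env.spot_in(thing, picture): "centre" ([x, y, z] in m, in world coordinates, good to about 4 mm: the middle of the surface that is visible of it).
- env.regions_of(thing, picture): "mask" (400x640 bool, what is visible of it).
- env.landmark_of(thing, picture): "centre" ([x, y, z] in m, in world coordinates, good to about 4 mm: a listed point, or the origin of a listed thing).
The state is a dict: "clock": time; "joint_pos": joint angles; "qvel": joint speeds; "tau": joint torques, N m; "tcp_pos": TCP position; "orientation": TCP orientation; "wrist_force": force on the tool from outside, world axes, zero at the start; "ft_torque": the same for the moment, N m; "finger_gap": finger opening in m; "grip_force": force on a finger pad.
Only numpy, scipy, OpenCV 4.12 (cv2) and the standard library are available. Lean on these libraries where they do the work, as an engineer would, in place of code of your own. Each camera call takes 0.05 s, during which the arm holds its last target. There are 200 camera calls.

TASK

Taller jars are to be filled next. On the filling stand, the one with the open funnel, lift the funnel holder straight up by its black tab until its pawl catches the next notch, one notch only, and let go so that it rests there. Leave the pressing stand, the one with the solid round plate, as it is.

Things in the scene. Friction and masses are not known exactly. Their poses are not given: they have to be found in the camera images.
- funnel_stand: Fixed filling stand: white base plate 235 x 150 mm, 12 thick; notched steel column 283 mm high, 24 wide, 150 mm along +x from the origin. An aluminium frame 112 mm wide slides up the column and carries an open steel funnel, 86 mm across, 72 mm along +x. Origin: on the table, straight below the frame's black tab. z up.
- funnel_tab (a point): Centre of the top face of the funnel frame's black upright tab, at the frame's end away from the column, 191 mm above the table at the start. Tab: 30 mm along x (+x is towards the column), 14 mm thick along y (pinch across y), 55 mm tall. At its foot a cross bar lies along y: fingertips may reach 50 mm below the top. The funnel rim is 37 mm below the top. z up.
- funnel_holder (a joint): Height of the funnel holder over its lowest notch, m, up: 0 at the start, 0.105 at most. Notches every 45 mm (0.045 and 0.090). The spring pawl rides over a notch on the way up and drops in about 1 mm above it; the holder then cannot go back below that notch. Let go between notches it slides down to the lower one. Lifting takes 5 to 15 N.
- press_tab (a point): Bystander: the pressing stand, on the other side (left or right at random), of the same build and size, but its frame carries a solid white disc 80 mm across under a bar with a small dark hub, no funnel. The point is the centre of the top face of its black tab, 191 mm above the table, axes alike. It must stay on its present notch.

How it is judged:
By the outcome, as a careful person would: the job done as asked, in the order asked, and still so for the second after the job is handed in, with the robot touching nothing.
It also fails if it takes over 30 s, if anything falls off the work surface, if the arm or the gripper's body presses on something with over 40 N, if the wrist force passes 120 N, or if a joint passes its speed limit or range.

## Working session

There is one attempt and no reset: what is moved stays moved. The work goes in short steps, Python scripts to look and compute and a tool call to move; the robot and the scene stay as the last step left them, time stands still between calls to the robot, and variables do not carry over. Pictures are saved under pics/ and viewed, at most 10 in all, crops included, and the job is handed in when it is done.

Besides the shell and the picture viewer there is one more tool, called after "Emit:" as a command line: name --argument value ..., lists and objects as JSON in quotes. move_arm: Moves the arm, as the interface text tells. Its arguments: {"type":"object","properties":{"targets":{"type":"array","items":{"type":"array"}},"squeeze":{"type":"number"}},"required":["targets"]}

```bash
mkdir -p pics
cat > h.py <<'E'
from workcell import env
import numpy as np, cv2
from scipy.spatial.transform import Rotation as R
def proj(p,c):
    E=np.array(c["extrinsics"]);q=E[:3,:3]@np.array(p)+E[:3,3]
    f=200/np.tan(np.radians(c["fovy"])/2)
    return c["cx"]+f*q[0]/-q[2], c["cy"]-f*q[1]/-q[2]
def st():
    s=env.get_state();q=s["orientation"];s["R"]=R.from_quat([q[1],q[2],q[3],q[0]]).as_matrix();return s
E
python3 - <<'E'
from h import *
s=st();print(s["clock"],s["tcp_pos"],s["R"].round(3),s["finger_gap"])
ims=[]
for n in("scene","top"):
    c=env.read_camera(n);im=c["pixels"][:,:,::-1].copy()
    for t in("funnel_tab","press_tab","funnel_stand"):
        for d in env.landmark_of(t,c)[:2]:
            u=proj(d["centre"],c);print(n,t,np.round(d["centre"],4),d["confidence"],np.round(u))
            cv2.drawMarker(im,tuple(int(v) for v in u),(0,0,255) if t!="press_tab" else (255,0,0),0,8)
    cv2.imwrite(f"pics/{n}0.png",im)
E
```

```text
0.0 [0.22933732 0.5267228  0.23037161] [[-0.917  0.399 -0.001]
 [ 0.399  0.917 -0.002]
 [ 0.    -0.002 -1.   ]] 0.08529777921616795
scene funnel_tab [ 0.4767 -0.2152  0.1913] 0.57 [216. 224.]
scene press_tab [0.4977 0.2757 0.1887] 0.82 [398. 122.]
scene funnel_stand [ 0.4766 -0.2156  0.    ] 0.58 [233. 258.]
top funnel_tab [ 0.4751 -0.2118  0.1912] 0.62 [437. 222.]
top press_tab [0.4951 0.277  0.1931] 0.95 [193. 212.]
top funnel_stand [ 4.770e-01 -2.121e-01  2.000e-04] 0.69 [418. 225.]
top funnel_stand [ 0.4726 -0.2109  0.192 ] 0.25 [436. 223.]
```

View pics/top0.png

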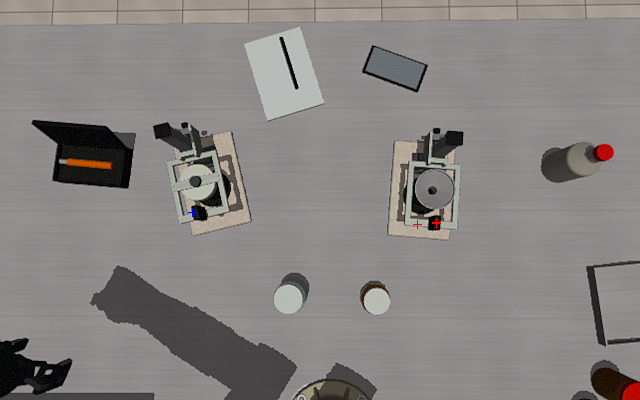

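View pics/scene0.png

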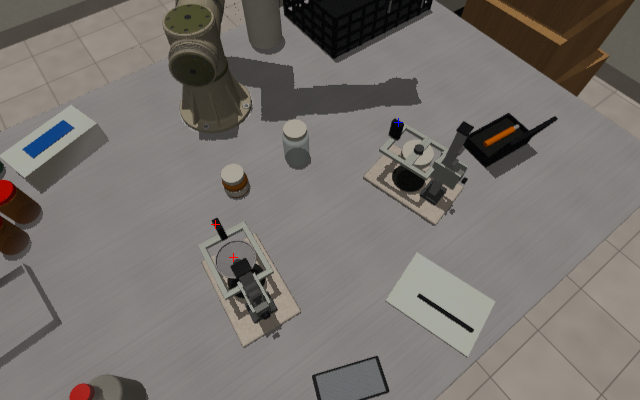

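The funnel stand is on the right (top picture: funnel at (433,190), black tab at (436,222)). The pressing stand, with its white disc, is on the left. The funnel_tab mark sits on the tab in both views. Next I need the yaw, taken from the base plate's edges.

```bash
cat >> h.py <<'E'
def back(u,v,z,c):
    E=np.array(c["extrinsics"]);f=200/np.tan(np.radians(c["fovy"])/2)
    d=E[:3,:3].T@np.array([(u-c["cx"])/f,-(v-c["cy"])/f,-1]);o=-E[:3,:3].T@E[:3,3]
    return o+d*(z-o[2])/d[2]
E
python3 - <<'E'
from h import *
c=env.read_camera("top")
r=env.regions_of("funnel_stand",c)
m=r[0]["mask"].astype(np.uint8);print(r[0]["confidence"],m.sum())
hsv=cv2.cvtColor(c["pixels"],cv2.COLOR_RGB2HSV)
b=c["pixels"].astype(int);w=((b[...,0]-b[...,2]>10)&(b[...,0]>110)).astype(np.uint8)
w[:, :380]=0;w[:,470:]=0;w[:130]=0;w[250:]=0
pts=np.argwhere(w)[:,::-1]
P=np.array([back(u,v,.012,c)[:2] for u,v in pts],np.float32)
rc=cv2.minAreaRect(P*1000);print(len(P),rc);print(cv2.boxPoints(rc).round())
# left edge: leftmost px by row
for v in range(145,235,15):
    u=np.where(w[v])[0];print(v,u.min(),u.max(),back(u.min(),v,.012,c)[:2].round(4),back(u.max(),v,.012,c)[:2].round(4))
big=cv2.resize(c["pixels"][120:250,370:490,::-1],None,fx=4.5,fy=4.5,interpolation=cv2.INTER_CUBIC)
cv2.imwrite("pics/crop1.png",big)
E
```

```text
0.64 6856
2155 ((567.8755493164062, -220.4022216796875), (148.98898315429688, 245.68931579589844), 85.04046630859375)
[[ 439. -284.]
 [ 684. -305.]
 [ 697. -157.]
 [ 452. -136.]]
145 394 417 [ 0.6721 -0.1555] [ 0.6718 -0.2117]
160 393 454 [ 0.6348 -0.1525] [ 0.6342 -0.3009]
175 392 453 [ 0.5977 -0.1496] [ 0.5972 -0.2975]
190 391 399 [ 0.5608 -0.1466] [ 0.5608 -0.166 ]
205 390 451 [ 0.5241 -0.1437] [ 0.5239 -0.2908]
220 389 450 [ 0.4877 -0.1408] [ 0.4876 -0.2875]
```

View pics/crop1.png

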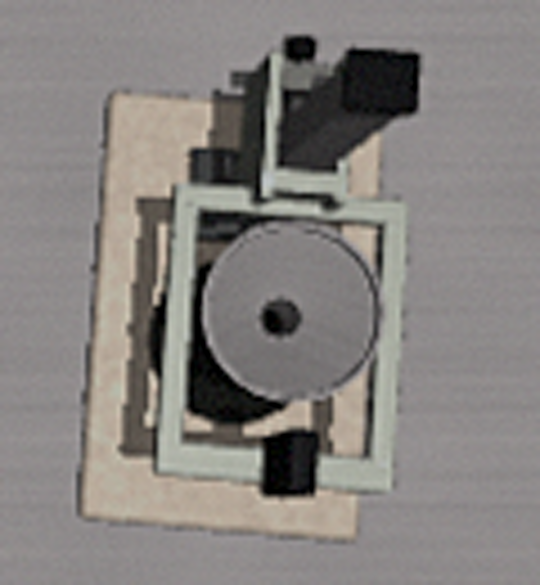

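Emit:
move_arm --targets '[[[-40,-45,-20],[0,0,0],-1],[[-80,-90,-40],[0,0,0],-1],[[-120,-134,-50],[0,0,0],-1],[[-160,-178,-50],[0,0,0],-1],[[-200,-223,-50],[0,0,0],-1]]'

```text
clock: 1.12
tcp_pos: [0.3244, 0.2413, 0.2818]
orientation: [0.001, 0.204, 0.979, 0.001]
wrist_force: [1.7, -0.1, 0.3]
finger_gap: 0.0855
grip_force: 0.0
```

Emit:
move_arm --targets '[[[-40,-45,0],[0,0,-0.4],-1],[[-80,-90,0],[0,0,-0.8],-1],[[-120,-134,0],[0,0,-1.2],-1],[[-160,-178,0],[0,0,-1.6],-1],[[-200,-223,0],[0,0,-1.9],-1]]'

```text
clock: 1.75
tcp_pos: [0.4187, -0.0435, 0.2817]
orientation: [0.001, 0.039, 0.999, -0.0]
wrist_force: [1.4, 0.6, -0.3]
finger_gap: 0.0854
grip_force: 0.0
```

```bash
cat > w.py <<'E'
from h import *
s=st();print(s["clock"],s["tcp_pos"],s["R"].round(3),s["wrist_force"],s["finger_gap"])
y=np.radians(-4.7)
print("tool delta mm",(s["R"].T@(np.array([.4755,-.213,.153])-s["tcp_pos"])*1000).round(1),"yaw err deg (world z)",np.degrees(y+np.arctan2(s["R"][0,1],s["R"][1,1])))
E
python3 w.py
```

```text
1.75 [ 0.41866214 -0.04348208  0.28170871] [[-0.997  0.078  0.001]
 [ 0.078  0.997 -0.   ]
 [-0.001  0.    -1.   ]] [ 1.39898671  0.64937799 -0.33176057] 0.08537252792306663
tool delta mm [ -69.6 -164.6  128.8] yaw err deg (world z) -0.2520091403903211
```

Emit:
move_arm --targets '[[[-23,-55,0],[0,0,0],-1],[[-46,-110,10],[0,0,0],-1],[[-68,-163,30],[0,0,0],-1],[[-68,-163,40],[0,0,0],-1],[[-68,-163,40],[0,0,0],-1]]'

```text
clock: 2.38
tcp_pos: [0.4722, -0.2087, 0.2402]
orientation: [-0.001, 0.04, 0.999, 0.001]
wrist_force: [-0.3, 0.3, 0.5]
finger_gap: 0.0857
grip_force: 0.0
```

```bash
python3 w.py
python3 - <<'E'
from h import *
ims=[]
for n,(x,y) in(("scene",(150,150)),("top",(370,140))):
    c=env.read_camera(n)
    for t in("funnel_tab",):
        for d in env.landmark_of(t,c)[:1]: print(n,t,np.round(d["centre"],4),d["confidence"])
    s=st();im=c["pixels"][:,:,::-1].copy()
    u=proj(s["tcp_pos"],c);cv2.circle(im,tuple(int(v) for v in u),2,(0,255,0),-1)
    ims.append(cv2.resize(im[y:y+150,x:x+130],None,fx=3,fy=3))
cv2.imwrite("pics/close.png",np.hstack(ims))
E
```

```text
2.375 [ 0.47218935 -0.20865385  0.24024451] [[-0.997  0.08  -0.002]
 [ 0.08   0.997  0.002]
 [ 0.003  0.002 -1.   ]] [-0.34156883  0.33383521  0.46026491] 0.08567513494008105
tool delta mm [-3.9 -4.2 87.2] yaw err deg (world z) -0.12588375125139628
scene funnel_tab [ 0.4762 -0.2128  0.1938] 0.82
top funnel_tab [ 0.4778 -0.2091  0.1907] 0.87
```

View pics/close.png

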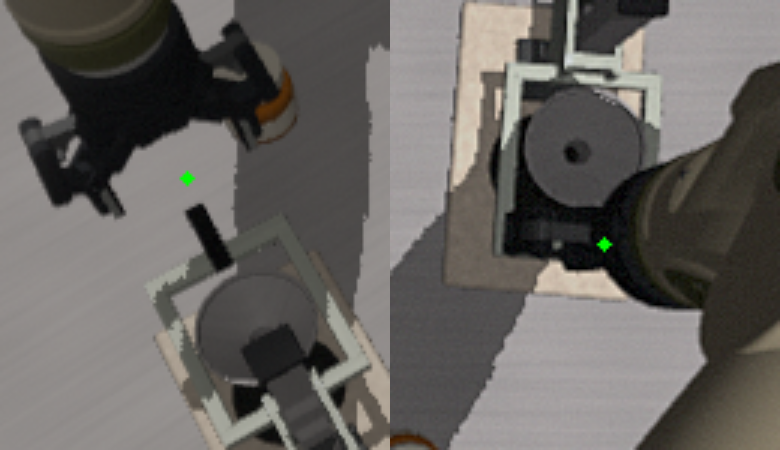

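The picture shows the open fingers on either side of the black tab (left crop, tab top at (195,212)), and the networks agree on (0.476, -0.212). I'll go down and grip.

Emit:
move_arm --targets '[[[-4,-4,25],[0,0,0],-1],[[-4,-4,50],[0,0,0],-1],[[-4,-4,70],[0,0,0],-1],[[-4,-4,86],[0,0,0],-1],[[-4,-4,86],[0,0,0],-1]]'

```text
clock: 3.2
tcp_pos: [0.4764, -0.2123, 0.1551]
orientation: [-0.0, 0.039, 0.999, 0.0]
wrist_force: [-0.6, -0.1, 0.5]
finger_gap: 0.0855
grip_force: 0.0
```

Emit:
move_arm --targets '[[[0,0,0],[0,0,0],0.3],[[0,0,0],[0,0,0],0.5],[[0,0,0],[0,0,0],1],[[0,0,0],[0,0,0],1],[[0,0,0],[0,0,0],1]]' --squeeze 50

```text
clock: 3.82
tcp_pos: [0.4771, -0.213, 0.1558]
orientation: [0.0, 0.04, 0.999, 0.001]
wrist_force: [0.4, 5.2, 4.3]
finger_gap: 0.0138
grip_force: 50.9
```

```bash
python3 w.py
```

```text
3.825 [ 0.47706508 -0.21300452  0.1557553 ] [[-0.997  0.079  0.001]
 [ 0.079  0.997  0.001]
 [-0.001  0.001 -1.   ]] [0.38440845 5.16359881 4.27392454] 0.013810547782727178
tool delta mm [ 1.6 -0.1  2.8] yaw err deg (world z) -0.1564277370549752
```

Gripped: the gap is 13.8 mm and the side force is small. Now I'll lift about 50 mm.

Emit:
move_arm --targets '[[[0,0,-12],[0,0,0],1],[[0,0,-24],[0,0,0],1],[[0,0,-36],[0,0,0],1],[[0,0,-46],[0,0,0],1],[[0,0,-51],[0,0,0],1]]'

```text
clock: 4.45
tcp_pos: [0.477, -0.213, 0.2053]
orientation: [-0.0, 0.04, 0.999, 0.001]
wrist_force: [4.0, 3.6, -8.2]
finger_gap: 0.013
grip_force: 49.7
```

Emit:
move_arm --targets '[[[0,0,0],[0,0,0],1],[[0,0,0],[0,0,0],1]]'

```text
clock: 4.7
tcp_pos: [0.477, -0.213, 0.2054]
orientation: [-0.0, 0.04, 0.999, 0.001]
wrist_force: [3.0, 3.9, -5.1]
finger_gap: 0.0132
grip_force: 50.0
```

Emit:
move_arm --targets '[[[0,0,2],[0,0,0],1],[[0,0,4],[0,0,0],1],[[0,0,5],[0,0,0],1],[[0,0,5],[0,0,0],1]]'

```text
clock: 5.2
tcp_pos: [0.477, -0.213, 0.2007]
orientation: [0.0, 0.04, 0.999, 0.001]
wrist_force: [3.1, 3.3, -5.5]
finger_gap: 0.0136
grip_force: 50.4
```

Run:
```python
from h import *
c=env.read_camera("scene")
print([(np.round(d["centre"],4),d["confidence"]) for d in env.landmark_of("funnel_tab",c)])
s=st();print(s["tcp_pos"],s["wrist_force"])
```

```text
[(array([ 0.4782, -0.2123,  0.236 ]), 0.79)]
[ 0.47702536 -0.21298577  0.20066478] [ 3.839927    4.20808113 -4.85236573]
```

Emit:
move_arm --targets '[[[0,0,1],[0,0,0],1],[[0,0,1],[0,0,0],1],[[0,0,1],[0,0,0],1]]'

```text
clock: 5.68
tcp_pos: [0.477, -0.213, 0.2005]
orientation: [0.0, 0.04, 0.999, 0.001]
wrist_force: [2.2, 5.2, -0.1]
finger_gap: 0.0136
grip_force: 51.1
```

The pawl has caught: the holder's weight is off the gripper and it no longer follows downward. I'll release and retreat.

Emit:
move_arm --targets '[[[0,0,0],[0,0,0],0.3],[[0,0,0],[0,0,0],-0.5],[[0,0,0],[0,0,0],-1],[[0,0,0],[0,0,0],-1],[[0,0,0],[0,0,0],-1]]'

```text
clock: 6.3
tcp_pos: [0.4768, -0.2137, 0.2003]
orientation: [0.0, 0.04, 0.999, -0.0]
wrist_force: [-0.2, 0.3, -0.5]
finger_gap: 0.0853
grip_force: 0.0
```

Emit:
move_arm --targets '[[[0,0,-15],[0,0,0],-1],[[0,0,-40],[0,0,0],-1],[[0,0,-70],[0,0,0],-1],[[30,20,-80],[0,0,0],-1],[[60,50,-80],[0,0,0],-1]]'

```text
clock: 6.92
tcp_pos: [0.4212, -0.1594, 0.2823]
orientation: [0.001, 0.04, 0.999, -0.001]
wrist_force: [-0.4, 0.1, -0.6]
finger_gap: 0.0854
grip_force: 0.0
```

Run:
```python
from h import *
c=env.read_camera("scene");cv2.imwrite("pics/end.png",c["pixels"][:,:,::-1])
for t in("funnel_tab","press_tab"):
    print([(np.round(d["centre"],4),d["confidence"]) for d in env.landmark_of(t,c)])
s=st();print(s["clock"],s["tcp_pos"],s["wrist_force"],s["finger_gap"])
```

```text
[(array([ 0.4747, -0.2148,  0.2377]), 0.73)]
[(array([0.4958, 0.2768, 0.1899]), 0.63)]
7.075 [ 0.42031164 -0.15810684  0.28191175] [ 0.42008341  0.48568779 -0.16132266] 0.08540288159499701
```

View pics/end.png

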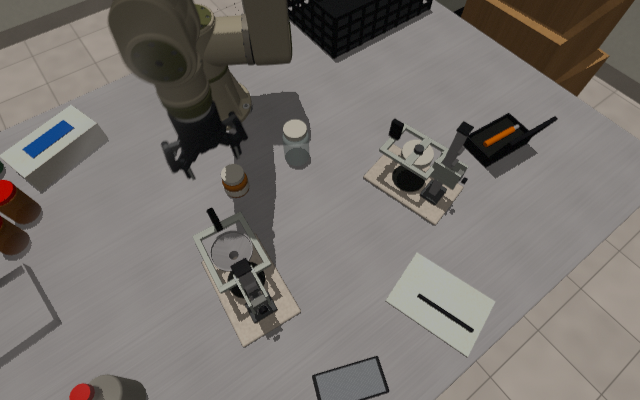

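The picture shows the frame one notch up, with its tab at (214,218) and measured at z ≈ 0.237. The press stand is unchanged at (397,128), and the gripper is clear of everything.

```bash
python3 -c "
from workcell import env
print(env.hand_in())"
```

```text
the job is handed in; nothing more can be done
None
```

The funnel holder was lifted one notch (45 mm) and now rests on its pawl with the gripper clear; the pressing stand was left as it was, and the job is handed in.

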